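# Find the self-inking stamp with the broken spring and point it out

### The arm

A 6-joint arm with a two-finger parallel gripper is mounted at the origin on a cart in front of the work surface, level with it; the furniture and walls round the work are solid. World frame = base frame: x ahead of the robot, y to its left, z up, the work surface at z = 0. Lengths are in m, angles in rad, forces in N, time in s.
With the tool pointing down it reaches from about 0.35 to 0.975 m from the base axis. Payload 4.9 kg.
Tool frame: the origin (TCP) lies between the finger pads; the fingertips stand 19 mm ahead of it and the grasp point (between the pads) is the TCP (robot.tip_extent is the distance from the TCP to the fingertips, in m); z points along the fingers, y is the line along which they close (so a half turn about z gives the same grasp; the last joint's range is limited). The gripper opens to 85 mm and grips with 20 to 120 N. Pads are 22 mm wide; open, the fingers measure 114 mm over their backs; the gripper's body (76 mm by 85 mm) begins 54 mm behind the grasp point. The pads swing forward as they close: fully open they stand 13 mm farther back than shut.
Start: joints at [-1.362, 0.053, 1.613, -0, 1.476, -0.119], TCP at [0.201, -0.592, 0.25] pointing down, gripper open.
Joint ranges: [-3.01, 3.01], [-1.01, 2.22], [0.06, 2.58], [-1.02, 4.17], [0.09, 2.62], [-3.14, 3.14]. Speed limits (rad/s): [2.57, 2.57, 3.14, 3.14, 3.14, 3.14].

### API

Orientations are given as a 3x3 rotation matrix whose columns are the frame's x, y, z axes.
In Python, from bench import sensors, vision, job, robot gives the robot as it stands.
- The arm moves only by the tool drive_tool, never from a script. Its argument "increments" is a list of rows, each an object of numbers: "claw": the finger opening in cm, from 0 to 8.54; "dx", "dy", "dz": the shift along the tool's x, y, z in cm; "turn": the turn about the tool's z in degrees. A call has exactly 5 rows; each row shifts and turns the commanded pose from where the row before left it, along the tool's axes as they then stand; what a row does not reach is not made up. A row lasts 1/8 s, in which the tool goes at most 62.5 mm and 10.7 degrees, less where a joint would pass 70% of its speed; a pose out of reach is approached as far as the arm can. A call is refused whole if a number of a shift passes 6.25 or a number of a turn 10.7, either way. A call with a gripper value outside its range is refused whole. The fingers move at their own pace and stop on an object; "squeeze" is the grip in N (left out, the last holds). Time passes only in rows, so rows that do not move let the fingers close, or fill a call up. It gives the time, the measured TCP pose, the force, the opening and the grip force at its end, in the units of the state.
- sensors.get_state(): the state, without advancing time (a new reading comes with each control period).
- vision.get_image(name): name is "scene" or "top"; returns a dict with "pixels" (420x560x3 uint8, blue, green, red), "z_map" (420x560 float32, m along the optical axis (not along the pixel's ray), 0 where there is no reading), "fx", "fy", "cx", "cy" (pixels), "camera_from_world" (4x4, takes a point from world to camera coordinates). Camera axes: x right, y down, z forward; pixel columns grow to the right and rows downward; lengths in m; the calibration is good to about 2 mm. A picture is of the moment at which its call begins.
- job.job_done(): hands the job in; it is judged then, once.
The state is a dict: "time_s": time; "joint_pos": joint angles; "qvel": joint speeds; "joint_efforts": joint torques, N m; "tool_pos": TCP position; "ee_rot": TCP orientation; "wrist_force": force on the tool from outside, world axes, zero at the start; "wrist_torque": the same for the moment, N m; "finger_gap": finger opening in m; "gripper_force": force on a finger pad.
Only numpy, scipy, OpenCV 4.12 (cv2) and the standard library are available. Lean on these libraries where they do the work, as an engineer would, in place of code of your own. Each camera call takes 0.05 s, during which the arm holds its last target. There are 200 camera calls.

### The job

One of the three tall self-inking stamps at the front of the table has a broken return spring: press their caps all the way down with your fingertips, one at a time and in any order, until you find the cap that stays down. Then show me that stamp: point down at it with your fingertips about two centimetres above the middle of its cap, not touching it, hold still there for two seconds, and finish still pointing. Lift nothing, and leave the stamps and everything round them standing where they are.

Things in the scene. Friction and masses are not known exactly. Their poses are not given: they have to be found in the camera images.
- stamp_a: one of three outwardly identical self-inking stamps that stand in a loose row across the front of the table (another, far back, is no part of the job): upright kraft-brown cap, 38 x 61 mm and 97 mm high, over a black foot 41 x 64 mm; loose, about 0.11 kg; origin at the centre of its underside, z up, long side along its y. It may be any of the three that has the broken spring
- stamp_a_cap (a joint): how far this stamp's cap is pressed down, m: 0 up, 0.016 fully down. A sound stamp's spring resists with 7 to 9 N and lifts the cap at once when it is let go; with the broken spring the cap yields to about 4 N and stays where it was pushed to
- stamp_a_top (a point): centre of the flat top of this stamp's cap; moves with the cap: 96 mm above the table when up, 80 mm when fully down; z up
- stamp_b: one of three outwardly identical self-inking stamps that stand in a loose row across the front of the table (another, far back, is no part of the job): upright kraft-brown cap, 38 x 61 mm and 97 mm high, over a black foot 41 x 64 mm; loose, about 0.11 kg; origin at the centre of its underside, z up, long side along its y. It may be any of the three that has the broken spring
- stamp_b_cap (a joint): how far this stamp's cap is pressed down, m: 0 up, 0.016 fully down. A sound stamp's spring resists with 7 to 9 N and lifts the cap at once when it is let go; with the broken spring the cap yields to about 4 N and stays where it was pushed to
- stamp_b_top (a point): centre of the flat top of this stamp's cap; moves with the cap: 96 mm above the table when up, 80 mm when fully down; z up
- stamp_c: one of three outwardly identical self-inking stamps that stand in a loose row across the front of the table (another, far back, is no part of the job): upright kraft-brown cap, 38 x 61 mm and 97 mm high, over a black foot 41 x 64 mm; loose, about 0.11 kg; origin at the centre of its underside, z up, long side along its y. It may be any of the three that has the broken spring
- stamp_c_cap (a joint): how far this stamp's cap is pressed down, m: 0 up, 0.016 fully down. A sound stamp's spring resists with 7 to 9 N and lifts the cap at once when it is let go; with the broken spring the cap yields to about 4 N and stays where it was pushed to
- stamp_c_top (a point): centre of the flat top of this stamp's cap; moves with the cap: 96 mm above the table when up, 80 mm when fully down; z up
- tag_box: kraft tray of hang tags, 72 x 125 x 59 mm; loose bystander; origin at the centre of its underside
- glue: green-grey glue stick standing on end, 27 mm across, 87 mm high; loose bystander; origin at the centre of its underside
- candle: amber candle jar with black lid, 57 mm across, 63 mm high; loose bystander; origin at the centre of its underside
- ink_pad: black ink pad, 57 x 80 x 14 mm; loose bystander; origin at the centre of its underside
- beech_stamp: turned beech hand stamp, 35 x 43 mm, 74 mm high; loose bystander; origin at the centre of its underside
- block: small wooden block stamp, 32 x 45 x 22 mm; loose bystander; origin at the centre of its underside
- folder: flat bone folder, 22 x 148 x 4 mm; loose bystander; origin at the centre of its underside
- long_block: narrow wooden block stamp, 22 x 60 x 20 mm; loose bystander; origin at the centre of its underside
Things that resemble listed ones, but are neither listed nor needed, are in the scene too. Leave any purple look-alike of the stamp_a alone.

How it is judged:
By the outcome, as a careful person would: the job done as asked, in the order asked, and still so for the second after the job is handed in, with the robot touching nothing.
It also fails if it takes over 54 s, if anything falls off the work surface, if the arm or the gripper's body presses on something with over 40 N, if the wrist force passes 120 N, or if a joint passes its speed limit or range.

## Working session

There is one attempt and no reset: what is moved stays moved. The work goes in short steps, Python scripts to look and compute and a tool call to move; the robot and the scene stay as the last step left them, time stands still between calls to the robot, and variables do not carry over. Pictures are saved under pics/ and viewed, at most 10 in all, crops included, and the job is handed in when it is done.

Besides the shell and the picture viewer there is one more tool, called after ">>>" as a command line: name --argument value ..., lists and objects as JSON in quotes. drive_tool: Moves the arm, as the interface text tells. Its arguments: {"type":"object","properties":{"increments":{"type":"array"},"squeeze":{"type":"number"}},"required":["increments"]}

```bash
mkdir -p pics; cat > h.py <<'E'
from bench import sensors, vision, job, robot
import numpy as np, cv2
def cloud(im):
    z=im["z_map"]; v,u=np.mgrid[:420,:560]
    P=np.stack([(u-im["cx"])/im["fx"]*z,(v-im["cy"])/im["fy"]*z,z],-1)
    T=np.linalg.inv(im["camera_from_world"])
    W=P@T[:3,:3].T+T[:3,3]; W[z==0]=np.nan; return W
E
python3 - <<'E'
from h import *
s=vision.get_image("scene");t=vision.get_image("top")
cv2.imwrite("pics/s1.png",s["pixels"]);cv2.imwrite("pics/t1.png",t["pixels"])
print(robot.tip_extent, sensors.get_state())
W=cloud(t); m=((W[...,2]>.085)&(W[...,2]<.105)).astype(np.uint8)
n,l,st,c=cv2.connectedComponentsWithStats(m)
for i in range(1,n):
    if st[i,4]>15:
        p=W[l==i]; r=cv2.minAreaRect((p[:,:2]*1000).astype(np.float32)); print(c[i].round(),st[i,4],np.median(p,0).round(3),np.round(r[0]),np.round(r[1]),round(r[2]))
E
```

```text
0.019 {'time_s': 0.1, 'joint_pos': array([-1.36205969e+00,  5.33218822e-02,  1.61415108e+00, -3.31811023e-06,
        1.47597005e+00, -1.18990905e-01]), 'qvel': array([-0.00065451, -0.00180641, -0.00405228, -0.00268007, -0.00136581,
        0.00165048]), 'joint_efforts': array([ 1.71995166e-04, -3.94905710e+01, -3.71361351e+01, -1.52842981e-04,
        3.95689261e-03, -1.48895552e-06]), 'tool_pos': array([ 0.20107954, -0.59122301,  0.24917002]), 'ee_rot': array([[ 9.46776214e-01,  3.21892296e-01, -3.86669941e-04],
       [ 3.21892455e-01, -9.46774510e-01,  1.80950691e-03],
       [ 2.16377089e-04, -1.83766424e-03, -9.99998288e-01]]), 'wrist_force': array([-0.53568457, -0.66649666, -0.19363938]), 'wrist_torque': array([0.03761729, 0.00623353, 0.01306407]), 'gripper_force': 0.0, 'finger_gap': 0.08569675554825405}
[30. 49.] 117 [0.956 0.707 0.09 ] [971. 708.] [124.   5.] 3
[229.  40.] 18 [0.974 0.233 0.098] [975. 233.] [8. 6.] 15
[200.  84.] 191 [0.857 0.294 0.095] [873. 304.] [ 45. 111.] 21
[271.  73.] 53 [0.895 0.133 0.086] [895. 135.] [21. 21.] 90
[ 35. 115.] 441 [0.783 0.664 0.095] 
[... 188 characters left out ...]
. 663.] [17. 51.] 71
[341. 203.] 477 [ 0.583 -0.021  0.097] [585. -21.] [61. 38.] 71
[ 33. 224.] 270 [0.543 0.66  0.094] [544. 668.] [ 31. 111.] 89
[217. 215.] 473 [0.558 0.252 0.096] [559. 253.] [61. 38.] 84
[275. 220.] 476 [0.546 0.125 0.096] [546. 125.] [38. 61.] 23
[344. 250.] 495 [ 0.48  -0.024  0.097] [480. -25.] [61. 38.] 72
[ 20. 251.] 25 [0.48  0.681 0.1  ] [482. 681.] [ 7. 31.] 12
[ 34. 264.] 139 [0.454 0.652 0.093] [451. 659.] [23. 56.] 78
[ 32. 295.] 151 [0.386 0.647 0.095] [383. 660.] [36. 59.] 73
[ 19. 321.] 304 [0.335 0.665 0.098] [343. 684.] [115.  49.] 25
[ 22. 357.] 247 [0.258 0.655 0.096] [257. 662.] [59. 29.] 37
[ 20. 392.] 186 [0.19  0.654 0.096] [187. 661.] [60. 24.] 28
```

View pics/s1.png

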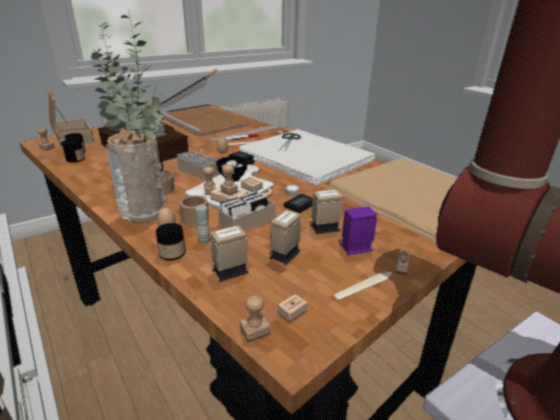

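View pics/t1.png

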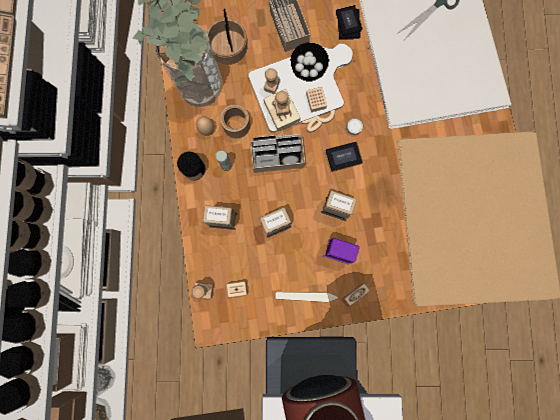

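```bash
python3 - <<'E'
from h import *
t=vision.get_image("top")
cv2.imwrite("pics/c1.png",cv2.resize(t["pixels"][140:275,180:380],None,fx=4,fy=4,interpolation=2))
E
```

```text
(no output)
```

View pics/c1.png

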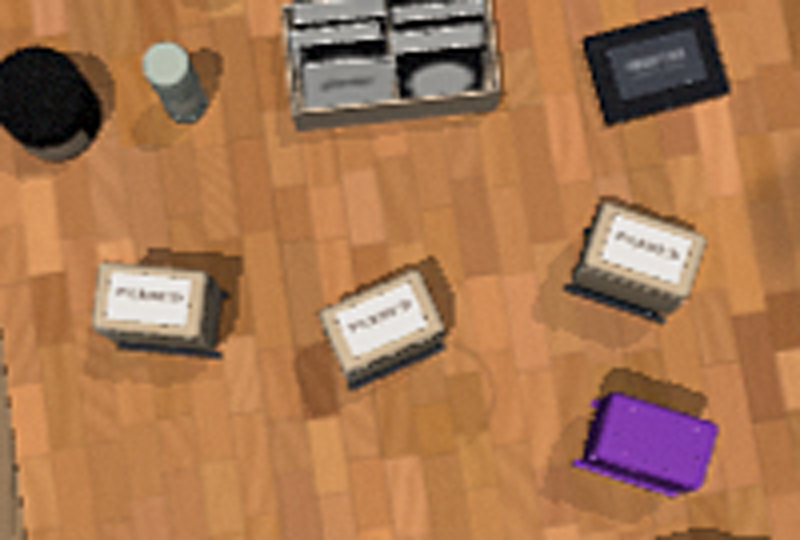

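The stamps meant are the three kraft-brown caps in the front row, at top-camera pixels (217,215), (275,220) and (341,203). Their tops measure 96–97 mm high and 38 x 61 mm, which matches the description. The purple one at (344,250) is the look-alike, so I'll leave it alone. I'll start with the right-hand stamp at (0.585, -0.021), with the fingers closed.

>>> drive_tool --increments '[{"claw": 0,"dx": 4.5,"dy": -3.4},{"claw": 0,"dx": 4.5,"dy": -3.4},{"claw": 0,"dx": 4.5,"dy": -3.4},{"claw": 0,"dx": 4.5,"dy": -3.4},{"claw": 0,"dx": 4.5,"dy": -3.4}]' --squeeze 20

```text
schema error: expected keys claw, dx, dy, dz, turn
```

>>> drive_tool --increments '[{"claw": 0,"dx": 4.5,"dy": -3.4},{"claw": 0,"dx": 4.5,"dy": -3.4},{"claw": 0,"dx": 4.5,"dy": -3.4},{"claw": 0,"dx": 4.5,"dy": -3.4},{"claw": 0,"dx": 4.5,"dy": -3.4}]'

```text
schema error: expected keys claw, dx, dy, dz, turn
```

>>> drive_tool --increments '[{"claw": 0,"dx": 4.5,"dy": -3.4},{"claw": 0,"dx": 4.5,"dy": -3.4},{"claw": 0},{"claw": 0},{"claw": 0}]'

```text
schema error: expected keys claw, dx, dy, dz, turn
```

>>> drive_tool --increments '[{"claw": 0,"dx": 4.5,"dy": -3.4,"dz": 0,"turn": 0},{"claw": 0,"dx": 4.5,"dy": -3.4,"dz": 0,"turn": 0},{"claw": 0,"dx": 4.5,"dy": -3.4,"dz": 0,"turn": 0},{"claw": 0,"dx": 4.5,"dy": -3.4,"dz": 0,"turn": 0},{"claw": 0,"dx": 4.5,"dy": -3.4,"dz": 0,"turn": 0}]' --squeeze 20

```text
time_s: 0.78
tool_pos: [0.3601, -0.3566, 0.25]
ee_rot: [[0.947, 0.322, 0.0], [0.322, -0.947, 0.0], [0.0, -0.0, -1.0]]
wrist_force: [0.1, -0.2, 0.2]
finger_gap: -0.0002
gripper_force: 0.0
```

>>> drive_tool --increments '[{"claw": 0,"dx": 4.5,"dy": -3.4,"dz": 0,"turn": 0},{"claw": 0,"dx": 4.5,"dy": -3.4,"dz": 0,"turn": 0},{"claw": 0,"dx": 4.5,"dy": -3.4,"dz": 0,"turn": 0},{"claw": 0,"dx": 4.5,"dy": -3.4,"dz": 0,"turn": 0},{"claw": 0,"dx": 4.5,"dy": -3.4,"dz": 0,"turn": 0}]'

```text
time_s: 1.4
tool_pos: [0.5185, -0.1232, 0.2501]
ee_rot: [[0.947, 0.322, 0.0], [0.322, -0.947, -0.0], [0.0, 0.0, -1.0]]
wrist_force: [-0.3, -1.0, -0.7]
finger_gap: 0.0003
gripper_force: 0.0
```

>>> drive_tool --increments '[{"claw": 0,"dx": 4.5,"dy": -3.4,"dz": 0,"turn": 0},{"claw": 0,"dx": 4.5,"dy": -3.4,"dz": 0,"turn": 0},{"claw": 0,"dx": 0,"dy": 0,"dz": 0,"turn": 0},{"claw": 0,"dx": 0,"dy": 0,"dz": 0,"turn": 0},{"claw": 0,"dx": 0,"dy": 0,"dz": 0,"turn": 0}]'

```text
time_s: 2.02
tool_pos: [0.5806, -0.0326, 0.2502]
ee_rot: [[0.947, 0.321, -0.0], [0.321, -0.947, -0.0], [-0.0, 0.0, -1.0]]
wrist_force: [-0.0, -0.0, 0.0]
finger_gap: -0.0004
gripper_force: 0.0
```

>>> drive_tool --increments '[{"claw": 0,"dx": 0.75,"dy": -0.95,"dz": 2.5,"turn": 0},{"claw": 0,"dx": 0,"dy": 0,"dz": 4,"turn": 0},{"claw": 0,"dx": 0,"dy": 0,"dz": 3.5,"turn": 0},{"claw": 0,"dx": 0,"dy": 0,"dz": 1.5,"turn": 0},{"claw": 0,"dx": 0,"dy": 0,"dz": 0,"turn": 0}]'

```text
time_s: 2.65
tool_pos: [0.5844, -0.0208, 0.1346]
ee_rot: [[0.947, 0.321, -0.002], [0.321, -0.947, 0.0], [-0.002, -0.001, -1.0]]
wrist_force: [0.2, -0.2, 0.7]
finger_gap: 0.0001
gripper_force: 0.0
```

```bash
cat > look.py <<'E'
from h import *
import sys
s=vision.get_image("scene");t=vision.get_image("top")
if len(sys.argv)>1:
    cv2.imwrite("pics/"+sys.argv[1],np.hstack([cv2.resize(s["pixels"][160:300,170:430],(520,280)),cv2.resize(t["pixels"][140:280,270-90:410-140+90],(260,400))[:280]]))
for n,c in(("R",(.585,-.021)),("M",(.546,.125)),("L",(.559,.253)),("P",(.480,-.025))):
  for k,im in(("s",s),("t",t)):
    W=cloud(im); d=np.hypot(W[...,0]-c[0],W[...,1]-c[1])
    z=W[...,2][(d<.03)&(W[...,2]>.074)&(W[...,2]<.102)]
    if len(z)>10:
      h,e=np.histogram(z,bins=np.arange(.074,.103,.002));print(n,k,len(z),"mode z",round(e[h.argmax()]+.001,3),h.max(),end=" | ")
    if k=="t":
      m=(d<.045)&(W[...,2]>.074)&(W[...,2]<.102)
      if m.sum()>20: r=cv2.minAreaRect((W[m][:,:2]*1000).astype(np.float32));print(np.round(r[0]),np.round(r[1]),round(r[2]))
st=sensors.get_state();print(st["time_s"],st["tool_pos"],st["wrist_force"])
E
python3 look.py a.png
```

```text
R s 304 mode z 0.097 124 | R t 60 mode z 0.097 21 | [567. -36.] [21. 14.] 76
M s 326 mode z 0.097 164 | M t 450 mode z 0.097 209 | [546. 125.] [38. 61.] 23
L s 481 mode z 0.097 195 | L t 442 mode z 0.097 174 | [559. 253.] [61. 38.] 84
P s 366 mode z 0.097 146 | 2.75 [ 0.58610658 -0.02070488  0.13706662] [0.79209557 0.19568372 0.81019744]
```

View pics/a.png

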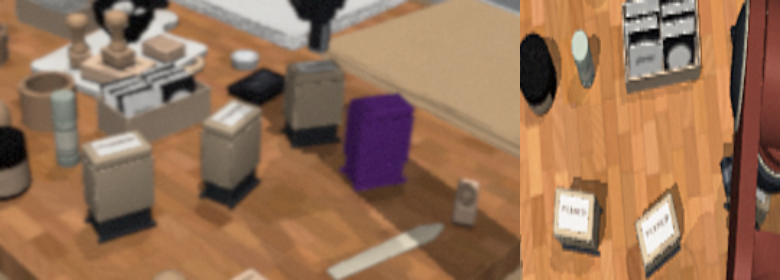

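The picture shows the fingertips over the middle of the right stamp's cap, at about (320,45). They have about 2 cm of clearance, so I'll press now.

>>> drive_tool --increments '[{"claw": 0,"dx": 0,"dy": 0,"dz": 1.2,"turn": 0},{"claw": 0,"dx": 0,"dy": 0,"dz": 0.7,"turn": 0},{"claw": 0,"dx": 0,"dy": 0,"dz": 0.6,"turn": 0},{"claw": 0,"dx": 0,"dy": 0,"dz": 0.5,"turn": 0},{"claw": 0,"dx": 0,"dy": 0,"dz": 0.2,"turn": 0}]'

```text
time_s: 3.38
tool_pos: [0.5858, -0.0203, 0.1047]
ee_rot: [[0.947, 0.322, 0.001], [0.322, -0.947, -0.0], [0.001, 0.001, -1.0]]
wrist_force: [-2.1, 0.1, 8.2]
finger_gap: 0.0002
gripper_force: 4.1
```

>>> drive_tool --increments '[{"claw": 0,"dx": 0,"dy": 0,"dz": 0.1,"turn": 0},{"claw": 0,"dx": 0,"dy": 0,"dz": 0.1,"turn": 0},{"claw": 0,"dx": 0,"dy": 0,"dz": 0,"turn": 0},{"claw": 0,"dx": 0,"dy": 0,"dz": 0,"turn": 0},{"claw": 0,"dx": 0,"dy": 0,"dz": 0,"turn": 0}]'

```text
time_s: 4.0
tool_pos: [0.5861, -0.0204, 0.1033]
ee_rot: [[0.947, 0.322, 0.002], [0.322, -0.947, -0.001], [0.001, 0.001, -1.0]]
wrist_force: [-3.3, 0.2, 8.4]
finger_gap: -0.0003
gripper_force: 4.2
```

>>> drive_tool --increments '[{"claw": 0,"dx": 0,"dy": 0,"dz": 0.2,"turn": 0},{"claw": 0,"dx": 0,"dy": 0,"dz": 0.15,"turn": 0},{"claw": 0,"dx": 0,"dy": 0,"dz": 0.1,"turn": 0},{"claw": 0,"dx": 0,"dy": 0,"dz": 0,"turn": 0},{"claw": 0,"dx": 0,"dy": 0,"dz": 0,"turn": 0}]'

```text
time_s: 4.62
tool_pos: [0.5864, -0.0205, 0.0995]
ee_rot: [[0.947, 0.322, 0.002], [0.322, -0.947, -0.001], [0.002, 0.002, -1.0]]
wrist_force: [-2.4, -0.1, 11.6]
finger_gap: 0.0
gripper_force: 5.5
```

Tips are at 80.5 mm and the force is rising. A few more millimetres of command will confirm the hard stop.

>>> drive_tool --increments '[{"claw": 0,"dx": 0,"dy": 0,"dz": 0.15,"turn": 0},{"claw": 0,"dx": 0,"dy": 0,"dz": 0.15,"turn": 0},{"claw": 0,"dx": 0,"dy": 0,"dz": 0,"turn": 0},{"claw": 0,"dx": 0,"dy": 0,"dz": 0,"turn": 0},{"claw": 0,"dx": 0,"dy": 0,"dz": 0,"turn": 0}]'

```text
time_s: 5.25
tool_pos: [0.5881, -0.0209, 0.0998]
ee_rot: [[0.947, 0.322, 0.006], [0.322, -0.947, -0.002], [0.005, 0.004, -1.0]]
wrist_force: [-6.2, -1.0, 22.1]
finger_gap: -0.0006
gripper_force: 10.9
```

>>> drive_tool --increments '[{"claw": 0,"dx": 0,"dy": 0,"dz": -0.6,"turn": 0},{"claw": 0,"dx": 0,"dy": 0,"dz": -1,"turn": 0},{"claw": 0,"dx": 0,"dy": 0,"dz": -1.5,"turn": 0},{"claw": 0,"dx": 0,"dy": 0,"dz": -2.5,"turn": 0},{"claw": 0,"dx": 0,"dy": 0,"dz": -2,"turn": 0}]'

```text
time_s: 5.88
tool_pos: [0.5852, -0.0201, 0.1707]
ee_rot: [[0.947, 0.322, 0.0], [0.322, -0.947, -0.0], [0.0, 0.0, -1.0]]
wrist_force: [0.2, -0.5, 0.3]
finger_gap: 0.0001
gripper_force: 0.0
```

```bash
python3 look.py
```

```text
R s 311 mode z 0.097 114 | R t 73 mode z 0.097 38 | [578. -19.] [61. 25.] 72
M s 326 mode z 0.097 156 | M t 449 mode z 0.097 198 | [547. 125.] [38. 61.] 24
L s 479 mode z 0.097 205 | L t 443 mode z 0.097 184 | [559. 253.] [61. 38.] 84
P s 368 mode z 0.097 135 | 5.975 [ 0.58680088 -0.02036205  0.17287554] [0.46600366 0.02235937 0.36406847]
```

Right stamp is sound: it resisted with 8 N, bottomed out and came back up to 97 mm. Next is the middle stamp.

>>> drive_tool --increments '[{"claw": 0,"dx": 0.3,"dy": -5,"dz": 0,"turn": 0},{"claw": 0,"dx": 0.3,"dy": -5,"dz": 0,"turn": 0},{"claw": 0,"dx": 0.2,"dy": -5,"dz": 0.5,"turn": 0},{"claw": 0,"dx": 0,"dy": 0,"dz": 3,"turn": 0},{"claw": 0,"dx": 0,"dy": 0,"dz": 0,"turn": 0}]'

```text
time_s: 6.6
tool_pos: [0.5417, 0.1247, 0.1311]
ee_rot: [[0.946, 0.323, -0.007], [0.323, -0.946, -0.001], [-0.007, -0.002, -1.0]]
wrist_force: [-0.2, -1.4, 0.3]
finger_gap: 0.0
gripper_force: 0.0
```

>>> drive_tool --increments '[{"claw": 0,"dx": 0,"dy": 0,"dz": 0,"turn": 0},{"claw": 0,"dx": 0,"dy": 0,"dz": 0,"turn": 0},{"claw": 0,"dx": 0,"dy": 0,"dz": 0,"turn": 0},{"claw": 0,"dx": 0,"dy": 0,"dz": 0,"turn": 0},{"claw": 0,"dx": 0,"dy": 0,"dz": 0,"turn": 0}]'

```text
time_s: 7.22
tool_pos: [0.5446, 0.1243, 0.135]
ee_rot: [[0.947, 0.322, 0.0], [0.322, -0.947, 0.0], [0.0, 0.0, -1.0]]
wrist_force: [-0.2, -0.1, -0.3]
finger_gap: 0.0
gripper_force: 0.0
```

>>> drive_tool --increments '[{"claw": 0,"dx": 0.1,"dy": 0,"dz": 1.2,"turn": 0},{"claw": 0,"dx": 0,"dy": 0,"dz": 0.7,"turn": 0},{"claw": 0,"dx": 0,"dy": 0,"dz": 0.6,"turn": 0},{"claw": 0,"dx": 0,"dy": 0,"dz": 0.5,"turn": 0},{"claw": 0,"dx": 0,"dy": 0,"dz": 0.2,"turn": 0}]'

```text
time_s: 7.85
tool_pos: [0.5453, 0.1248, 0.1026]
ee_rot: [[0.947, 0.322, -0.0], [0.322, -0.947, 0.0], [-0.0, -0.0, -1.0]]
wrist_force: [-1.3, 0.1, 3.2]
finger_gap: -0.0
gripper_force: 1.8
```

>>> drive_tool --increments '[{"claw": 0,"dx": 0,"dy": 0,"dz": 0.2,"turn": 0},{"claw": 0,"dx": 0,"dy": 0,"dz": 0.2,"turn": 0},{"claw": 0,"dx": 0,"dy": 0,"dz": 0.1,"turn": 0},{"claw": 0,"dx": 0,"dy": 0,"dz": 0,"turn": 0},{"claw": 0,"dx": 0,"dy": 0,"dz": 0,"turn": 0}]'

```text
time_s: 8.48
tool_pos: [0.546, 0.125, 0.0995]
ee_rot: [[0.947, 0.322, 0.001], [0.322, -0.947, 0.0], [0.001, -0.0, -1.0]]
wrist_force: [-4.4, 1.2, 9.5]
finger_gap: 0.0001
gripper_force: 4.8
```

Resistance was only about 3–4 N until the stop at 0.0995, so this one may be the broken one. I'll press a touch more to be sure it is fully down, then lift and look.

>>> drive_tool --increments '[{"claw": 0,"dx": 0,"dy": 0,"dz": 0.2,"turn": 0},{"claw": 0,"dx": 0,"dy": 0,"dz": 0.1,"turn": 0},{"claw": 0,"dx": 0,"dy": 0,"dz": 0,"turn": 0},{"claw": 0,"dx": 0,"dy": 0,"dz": 0,"turn": 0},{"claw": 0,"dx": 0,"dy": 0,"dz": 0,"turn": 0}]'

```text
time_s: 9.1
tool_pos: [0.5475, 0.1254, 0.0997]
ee_rot: [[0.947, 0.322, 0.004], [0.322, -0.947, 0.001], [0.004, 0.0, -1.0]]
wrist_force: [-8.4, 1.7, 21.8]
finger_gap: 0.0001
gripper_force: 10.9
```

>>> drive_tool --increments '[{"claw": 0,"dx": 0,"dy": 0,"dz": -0.6,"turn": 0},{"claw": 0,"dx": 0,"dy": 0,"dz": -1,"turn": 0},{"claw": 0,"dx": 0,"dy": 0,"dz": -1.5,"turn": 0},{"claw": 0,"dx": 0,"dy": 0,"dz": -1,"turn": 0},{"claw": 0,"dx": 0,"dy": 0,"dz": 0,"turn": 0}]'

```text
time_s: 9.72
tool_pos: [0.5462, 0.1248, 0.1372]
ee_rot: [[0.947, 0.322, 0.003], [0.322, -0.947, 0.0], [0.002, 0.001, -1.0]]
wrist_force: [-0.4, -0.2, -0.5]
finger_gap: 0.0001
gripper_force: 0.0
```

```bash
python3 look.py b.png
```

```text
R s 303 mode z 0.097 111 | R t 458 mode z 0.097 197 | [585. -21.] [61. 38.] 71
M s 251 mode z 0.081 164 | M t 22 mode z 0.079 14 | [524. 141.] [21.  9.] 74
L s 482 mode z 0.097 199 | L t 435 mode z 0.097 195 | [559. 253.] [61. 38.] 85
P s 362 mode z 0.097 136 | P t 460 mode z 0.097 198 | [480. -25.] [61. 38.] 72
9.825 [0.54529444 0.12470865 0.1357272 ] [-0.58572027  0.32298206  0.00189363]
```

View pics/b.png

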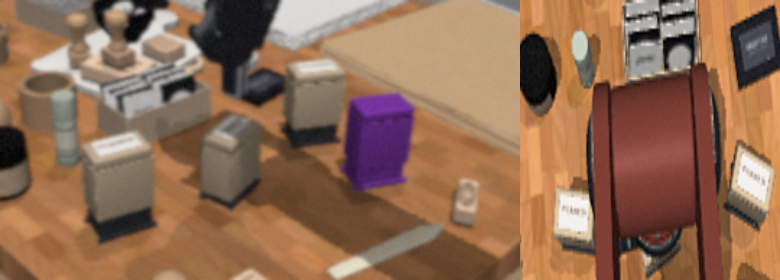

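The middle cap has stayed down at 80 mm and the right one is back at 97 mm, so the middle stamp has the broken spring. I'll lower to 2 cm above its cap and hold.

>>> drive_tool --increments '[{"claw": 0,"dx": 0,"dy": 0,"dz": 0.8,"turn": 0},{"claw": 0,"dx": 0,"dy": 0,"dz": 0.5,"turn": 0},{"claw": 0,"dx": 0,"dy": 0,"dz": 0.3,"turn": 0},{"claw": 0,"dx": 0,"dy": 0,"dz": 0,"turn": 0},{"claw": 0,"dx": 0,"dy": 0,"dz": 0,"turn": 0}]'

```text
time_s: 10.45
tool_pos: [0.5455, 0.1248, 0.1199]
ee_rot: [[0.947, 0.322, 0.0], [0.322, -0.947, 0.0], [0.0, 0.0, -1.0]]
wrist_force: [0.1, -0.4, -0.1]
finger_gap: -0.0001
gripper_force: 0.0
```

>>> drive_tool --increments '[{"claw": 0,"dx": 0,"dy": 0,"dz": 0,"turn": 0},{"claw": 0,"dx": 0,"dy": 0,"dz": 0,"turn": 0},{"claw": 0,"dx": 0,"dy": 0,"dz": 0,"turn": 0},{"claw": 0,"dx": 0,"dy": 0,"dz": 0,"turn": 0},{"claw": 0,"dx": 0,"dy": 0,"dz": 0,"turn": 0}]'

```text
time_s: 11.08
tool_pos: [0.5454, 0.1247, 0.1198]
ee_rot: [[0.947, 0.322, 0.0], [0.322, -0.947, -0.0], [0.0, 0.0, -1.0]]
wrist_force: [0.0, 0.5, 0.4]
finger_gap: 0.0
gripper_force: 0.0
```

```bash
python3 look.py; python3 - <<'E'
from h import *
s=vision.get_image("scene"); W=cloud(s)
m=(np.hypot(W[...,0]-.546,W[...,1]-.125)<.045)&(abs(W[...,2]-.081)<.004)
r=cv2.minAreaRect((W[m][:,:2]*1000).astype(np.float32));print(m.sum(),r)
E
```

```text
R s 313 mode z 0.097 120 | R t 458 mode z 0.097 197 | [585. -21.] [61. 38.] 71
M s 254 mode z 0.081 138 | M t 13 mode z 0.077 4 | [522. 142.] [18.  8.] 75
L s 483 mode z 0.097 216 | L t 439 mode z 0.097 193 | [559. 253.] [61. 38.] 84
P s 365 mode z 0.097 145 | P t 461 mode z 0.097 206 | [480. -25.] [61. 38.] 72
11.175 [0.54539814 0.12474744 0.11984016] [ 0.41630592 -0.29741664  0.56324197]
275 ((545.3571166992188, 127.83493041992188), (37.66285705566406, 59.99988555908203), 24.711549758911133)
```

The cap centre is at (545, 127) mm and the tips are at (545, 125) with a 20.8 mm gap, which is good. I'll hold still here.

>>> drive_tool --increments '[{"claw": 0,"dx": 0,"dy": 0,"dz": 0,"turn": 0},{"claw": 0,"dx": 0,"dy": 0,"dz": 0,"turn": 0},{"claw": 0,"dx": 0,"dy": 0,"dz": 0,"turn": 0},{"claw": 0,"dx": 0,"dy": 0,"dz": 0,"turn": 0},{"claw": 0,"dx": 0,"dy": 0,"dz": 0,"turn": 0}]'

```text
time_s: 11.85
tool_pos: [0.5454, 0.1248, 0.1198]
ee_rot: [[0.947, 0.322, -0.0], [0.322, -0.947, 0.0], [-0.0, -0.0, -1.0]]
wrist_force: [-0.4, -0.1, -0.5]
finger_gap: -0.0
gripper_force: 0.0
```

>>> drive_tool --increments '[{"claw": 0,"dx": 0,"dy": 0,"dz": 0,"turn": 0},{"claw": 0,"dx": 0,"dy": 0,"dz": 0,"turn": 0},{"claw": 0,"dx": 0,"dy": 0,"dz": 0,"turn": 0},{"claw": 0,"dx": 0,"dy": 0,"dz": 0,"turn": 0},{"claw": 0,"dx": 0,"dy": 0,"dz": 0,"turn": 0}]'

```text
time_s: 12.48
tool_pos: [0.5454, 0.1247, 0.1198]
ee_rot: [[0.947, 0.322, -0.0], [0.322, -0.947, -0.0], [-0.0, 0.0, -1.0]]
wrist_force: [-0.6, 0.9, 0.0]
finger_gap: -0.0001
gripper_force: 0.0
```

>>> drive_tool --increments '[{"claw": 0,"dx": 0,"dy": 0,"dz": 0,"turn": 0},{"claw": 0,"dx": 0,"dy": 0,"dz": 0,"turn": 0},{"claw": 0,"dx": 0,"dy": 0,"dz": 0,"turn": 0},{"claw": 0,"dx": 0,"dy": 0,"dz": 0,"turn": 0},{"claw": 0,"dx": 0,"dy": 0,"dz": 0,"turn": 0}]'

```text
time_s: 13.1
tool_pos: [0.5454, 0.1248, 0.1198]
ee_rot: [[0.947, 0.322, -0.0], [0.322, -0.947, 0.0], [-0.0, -0.0, -1.0]]
wrist_force: [-0.3, 0.2, 0.6]
finger_gap: 0.0
gripper_force: 0.0
```

>>> drive_tool --increments '[{"claw": 0,"dx": 0,"dy": 0,"dz": 0,"turn": 0},{"claw": 0,"dx": 0,"dy": 0,"dz": 0,"turn": 0},{"claw": 0,"dx": 0,"dy": 0,"dz": 0,"turn": 0},{"claw": 0,"dx": 0,"dy": 0,"dz": 0,"turn": 0},{"claw": 0,"dx": 0,"dy": 0,"dz": 0,"turn": 0}]'

```text
time_s: 13.72
tool_pos: [0.5454, 0.1248, 0.1198]
ee_rot: [[0.947, 0.322, 0.0], [0.322, -0.947, 0.0], [0.0, 0.0, -1.0]]
wrist_force: [-0.2, 0.2, -0.6]
finger_gap: -0.0001
gripper_force: 0.0
```

```bash
python3 -c "
from bench import job
print(job.job_done())"
```

```text
the job is handed in; nothing more can be done
None
```

The middle stamp of the front row has the broken spring: its cap stayed fully down at 80 mm, and the arm held still about 2 cm above it for over two seconds and was still pointing there when I handed the job in; the right stamp sprang back up, and I left the left one unpressed.

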